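# Clamp the bamboo palette stick for scraping

## Task

Lay the bamboo palette stick flat in the two wooden cradles of the scraping clamp, with its plain end under the raised lever and close up to the brass end stop and its blue end out over the far cradle, and let go of it. Then press the red thumb plate of the sprung lever down until the latch catches and holds it, so that the rubber foot grips the stick, and take the hand away. Leave the other things on the ledge where they stand.

Things in the scene. Friction and masses are not known exactly. Their poses are not given: they have to be found in the camera images.
- clamp: Scraping clamp, fixed: wooden board 180 x 275 x 12 mm with two cradles, end stop, lever and latch post. Origin on the table straight below the rubber foot and near cradle's middle; z up. The stick lies along the clamp's y, its middle at about x 0, y -90 mm when in place. The lever (22 mm wide) lies in the plane y = 0 and reaches towards -x. Between the cradles nothing rises above the board
- near_cradle (a point): Middle of the near cradle's floor, 40 mm above the table, under the foot. The cradle runs 18 mm either way along the clamp's y; its floor is 34 mm wide along x between lips that lean outwards and rise to 51 mm above the table
- far_cradle (a point): Middle of the far cradle's floor, same height, width and lips; at clamp y -162 mm, running 15 mm either way along y
- end_stop (a point): Brass end stop: middle of the top edge of the face that meets the stick's plain end, at clamp y +23 mm, 56 mm above the table
- hinge (a point): On the lever's hinge axis (which runs along the clamp's y): clamp x +85, y 0, 78 mm above the table
- stick_mid (a point): Centre of the bamboo palette stick (loose, flat, 220 x 26 x 10 mm, about 45 g, starts flat on the table); x along its length towards the plain end, z up through its thickness. Grasp it here across its 26 mm width
- stick: The same bamboo stick; origin at the centre of its underside, same axes as stick_mid
- stick_plain_end (a point): Middle of the stick's plain bamboo end face (110 mm from its centre, half-way up its thickness): the end that goes under the lever, close up to the end stop (within 13 mm)
- stick_blue_end (a point): Middle of the stick's other end face; the last 60 mm or so at this end are stained dark blue
- lever (a joint): Angle of the green sprung lever, rad: 0 = raised by its spring (37 degrees above level), grows as it is pressed; level at 0.65. The latch catches when it has been pressed to about 0.67 and then holds it at about 0.65; hard stop at 0.71. Springs back up if let go before that. The hand must press with roughly 4 N at first and up to about 16 N at the end
- thumb_plate (a point): Centre of the top face of the red thumb plate (44 x 46 mm) at the lever's free end, 186 mm from the hinge; press here from above. Its arc about the hinge, in the clamp frame: from x -67, z 196 mm (raised) to x -101, z 85 mm (latched). The plate leans up towards clamp -x by 20 degrees when raised, down by 17 when latched
- foot: Black rubber foot (18 mm across) sprung under the lever, over the middle of the near cradle; origin at the centre of its underside. With the lever raised its underside is 105 mm above the table, so the stick passes beneath it from the side (along the clamp's y); latched, it presses on the stick's top with about 6 N
- latch_nose (a point): Tip of the brass spring latch nose, which slides aside along clamp +y and snaps back over the lever's steel side pin. Its steel post stands at clamp x -62 to -38, y +34 to +58 mm, 116 mm high
- canister: Bystander: dented aluminium screw-top canister, 90 mm across, 130 mm high; origin under its centre
- mortar: Bystander: squat celadon mortar, 120 mm across, 55 mm high, with a stone pestle standing in it to about 110 mm high; origin under its centre
- holder_a: Bystander: round boxwood brush holder with brushes, 76 mm across, 95 mm high (brushes to 200 mm); origin under its centre
- holder_b: Bystander: a second boxwood brush holder, same size; origin under its centre
- lacquer_box: Bystander: round yellow-lacquered lidded box, 104 mm across, 73 mm high; origin under its centre
- jar_blue: Bystander: blue pigment jar, 60 mm across, 66 mm high; origin under its centre
Not all that is in view belongs to the job. Of the things like the stick, leave any that is pink; of the rest the larger one is meant.

How it is judged:
By the outcome, as a careful person would: the job done as asked, in the order asked, and still so for the second after the job is handed in, with the robot touching nothing.
It also fails if it takes over 54 s, if anything falls off the work surface, if the arm or the gripper's body presses on something with over 40 N, if the wrist force passes 120 N, or if a joint passes its speed limit or range.

## Robot

A 7-joint arm with a two-finger parallel gripper is mounted at the origin on the work surface. World frame = base frame: x ahead of the robot, y to its left, z up, the work surface at z = 0. Lengths are in mm, angles in rad, forces in N, time in s.
With the tool pointing down it reaches from about 350 to 900 mm from the base axis. Payload 19.9 kg.
Tool frame: the origin (TCP) lies midway between the tips of the shut fingers; the grasp point (between the pads) lies 19 mm behind it (arm.grip_point_offset is the distance from the TCP to the grasp point, in mm); x points along the fingers, y is the direction in which the jaws open and shut, and the axes are right-handed (so a half turn about x gives the same grasp; the last joint's range is limited). The gripper opens to 85 mm and grips with 20 to 120 N. Pads are 22 mm wide; open, the fingers measure 114 mm over their backs; the gripper's body (76 mm by 85 mm) begins 54 mm behind the grasp point. The pads swing forward as they close: fully open they stand 13 mm farther back than shut.
Start: joints at [1.216, 0.417, -0.01, 1.614, 0.005, 1.111, -0.053], TCP at [192.322, -594.654, 231.26] pointing down, gripper open.
Joint ranges: [-2.81, 2.81], [-0.39, 2.02], [-1.27, 1.25], [0.06, 2.57], [-1.19, 4.33], [0.19, 2], [-2.82, 2.82]. Speed limits (rad/s): [1.89, 1.89, 2.39, 2.39, 3.01, 3.01, 3.01].

## Interface

Orientations are given as a 3x3 rotation matrix whose columns are the frame's x, y, z axes.
In Python, from workcell import arm gives the robot as it stands. Calls block until the motion is done:
- arm.move_to(position, orientation): joint-space move of the TCP to a pose.
- arm.move_l(position, rot=None, velocity=150, contact_N=None): straight line of the TCP; rot=None keeps the orientation; velocity is the mean speed in mm/s. With contact_N (N) it stops when the force on the tool has changed by that much, and returns True; else False.
- arm.move_joints(angles): joint-space move.
- arm.ungrasp() and arm.gripper_close(newtons=None): open the fingers fully, or close them until they stop; newtons is the grip in N (None keeps the last).
- arm.dwell(seconds).
- arm.solve_ik(position, orientation): joint angles nearest the present ones, or None.
- arm.camera(name): name is "scene" or "top"; returns the picture (400x640x3 uint8, red, green, blue); there is no depth.
- arm.camera_info(name): a dict with "K" (3x3 intrinsics, pixels), "rvec" (rotation vector, rad) and "tvec" (3), from world to camera coordinates, as OpenCV has them. Camera axes: x right, y down, z forward; pixel columns grow to the right and rows downward; lengths in mm; the calibration is good to about 2 mm. A picture is of the moment at which its call begins. camera_info takes no time and is no camera call.
A pose or a line that the arm cannot do raises arm.PlanningError and nothing moves.
- arm.close_job(): hands the job in, once; it reports no verdict.
Trained networks look in the newest picture that a camera, given by its name, has taken for a name from the list of things; names that differ only in an ending like _2 or _b are one class to them, and where a whole thing is asked for, a point or a joint stands for the part that bears it (a point fixed in the world has none). Each returns a list of dicts, best first, with "conf" (0 to 1); they miss things now and then, are a little off and sometimes report something else, mostly with a low value. They report only what shows in the picture. A call takes as long as a camera call. They do not tell look-alikes from the thing itself.
- arm.search_frame(camera, name): "point" ([x, y, z] in mm, in world coordinates, good to about 4 mm: the middle of the surface that is visible of it).
- arm.masks_of(camera, name): "mask" (400x640 bool, what is visible of it).
Readings, each from a call of its own:
- arm.current_t(): time.
- arm.current_qpos(): joint angles.
- arm.current_joint_velocities(): joint speeds.
- arm.current_joint_torque(): joint torques, N m.
- arm.current_position(): TCP position.
- arm.current_tool_rot(): TCP orientation.
- arm.current_ft_force(): force on the tool from outside, world axes, zero at the start.
- arm.current_torque(): the same for the moment, N m.
- arm.current_opening(): finger opening in mm.
Only numpy, scipy, OpenCV 4.12 (cv2) and the standard library are available. Lean on these libraries where they do the work, as an engineer would, in place of code of your own. Each camera call takes 0.05 s, during which the arm holds its last target.

## Working session

There is one attempt and no reset: what is moved stays moved. The work goes in short steps, each a Python script; the robot and the scene stay as the last script left them, time stands still between calls to the robot, and variables do not carry over. Pictures are saved under pics/ and viewed, and the job is handed in when it is done.

```bash
mkdir -p pics; python3 - <<'E'
from workcell import arm
import cv2
for n in("scene","top"):
    im=arm.camera(n); cv2.imwrite(f"pics/{n}0.png",im[:,:,::-1]); print(n,arm.camera_info(n))
for c in("scene","top"):
  for n in("stick","clamp","foot","thumb_plate","end_stop","hinge","latch_nose","near_cradle","far_cradle","stick_plain_end","stick_blue_end"):
    try: print(c,n,[(round(d["conf"],2),[round(float(v)) for v in d["point"]]) for d in arm.search_frame(c,n)][:4])
    except Exception as e: print(c,n,repr(e))
print(arm.current_t())
E
```

```text
scene {'K': array([[373.19387176,   0.        , 318.6682863 ],
       [  0.        , 373.19387176, 205.5242425 ],
       [  0.        ,   0.        ,   1.        ]]), 'rvec': array([ 2.28910793,  1.18128417, -0.38611567]), 'tvec': array([-204.70346392, -264.14266962, 1490.41226565])}
top {'K': array([[465.78291063,   0.        , 315.02411644],
       [  0.        , 465.78291063, 196.41014961],
       [  0.        ,   0.        ,   1.        ]]), 'rvec': array([ 2.17482367, -2.14611226,  0.10005203]), 'tvec': array([ -56.80850637,  476.53498509, 1357.93396189])}
scene stick [(0.83, [484, -326, 13]), (0.69, [218, -368, 11]), (0.57, [324, -156, 4])]
scene clamp [(0.79, [543, 59, 16])]
scene foot [(0.73, [322, 292, 44])]
scene thumb_plate [(0.59, [520, 124, 153])]
scene end_stop [(0.58, [543, 63, 12])]
scene hinge [(0.84, [542, 62, 14]), (0.24, [478, -328, 8])]
scene latch_nose [(0.48, [478, -326, 10])]
scene near_cradle [(0.84, [547, 64, 10])]
scene far_cradle [(0.7, [544, 61, 10])]
scene stick_plain_end [(0.75, [221, -374, 14]), (0.6, [482, -328, 9]), (0.45, [320, -160, 8]), (0.3, [543, 61, 12])]
scene stick_blue_end [(0.89, [219, -371, 11]), (0.83, [476, -328, 8]), (0.76, [322, -160, 6])]
top stick [(0.76, [319, -160, 8]), (0.73, [210, -370, 9]), (0.68, [468, -322, 12])]
top clamp [(0.7, [538, 53, 14])]
top foot [(0.51, [507, 131, 165])]
top thumb_plate [(0.92, [508, 131, 167])]
top end_stop [(0.72, [537, 54, 12])]
top hinge [(0.82, [536, 54, 10])]
top latch_nose []
top near_cradle [(0.81, [533, 50, 10]), (0.59, [503, 128, 165])]
top far_cradle [(0.91, [538, 52, 12])]
top stick_plain_end [(0.92, [468, -323, 10]), (0.88, [315, -156, 8]), (0.65, [209, -373, 8]), (0.25, [535, 54, 14])]
top stick_blue_end [(0.85, [467, -320, 9]), (0.85, [316, -159, 3]), (0.65, [210, -368, 8])]
1.2
```

View pics/scene0.png

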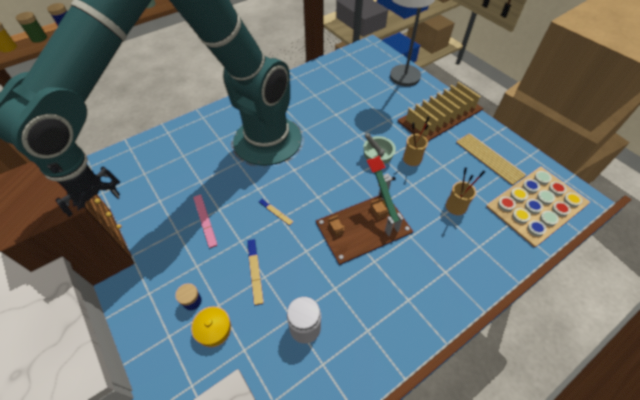

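View pics/top0.png

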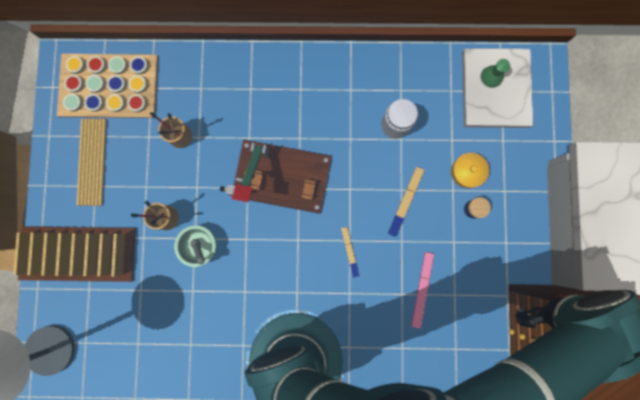

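Look-alikes for the stick, as top-camera pixels: pink stick (424,290), which is excluded, the small bamboo stick (350,252), and the large bamboo stick (406,201). I choose the large one, with its plain end up at (419,170) and its blue end at (394,233). Next are close crops.

```bash
cat > h.py <<'E'
import numpy as np, cv2
from workcell import arm
def cam(n):
    i=arm.camera_info(n); R,_=cv2.Rodrigues(np.array(i["rvec"])); return i["K"],R,np.array(i["tvec"]).ravel()
def unproj(n,uv,z):
    K,R,t=cam(n); d=np.linalg.inv(K)@np.array([uv[0],uv[1],1.]); d=R.T@d; o=-R.T@t
    return o+d*(z-o[2])/d[2]
def proj(n,p):
    K,R,t=cam(n); p=np.atleast_2d(p)@R.T+t; q=p@K.T; return q[:,:2]/q[:,2:]
def crop(n,im,x0,y0,x1,y1,s,name):
    c=cv2.resize(im[y0:y1,x0:x1,::-1],None,fx=s,fy=s,interpolation=cv2.INTER_CUBIC); cv2.imwrite(name,c)
E
python3 - <<'E'
from h import *
t=arm.camera("top"); s=arm.camera("scene")
crop("top",t,215,130,345,220,6,"pics/ct.png"); crop("scene",s,300,130,430,270,4,"pics/cs.png")
crop("top",t,370,155,440,245,6,"pics/cst.png")
for c in("top","scene"):
  for d in arm.masks_of(c,"stick"):
    m=d["mask"].astype(np.uint8); ys,xs=np.nonzero(m)
    P=np.array([unproj(c,(x,y),10)[:2] for x,y in zip(xs,ys)],np.float32)
    print(c,d["conf"],len(xs),xs.mean(),ys.mean(),cv2.minAreaRect(P))
  for d in arm.masks_of(c,"clamp")[:1]:
    m=d["mask"].astype(np.uint8); ys,xs=np.nonzero(m); print(c,"clamp",d["conf"],len(xs),xs.min(),xs.max(),ys.min(),ys.max())
E
```

```text
top 0.96 640 405.6296875 202.38125 ((466.9169921875, -322.23419189453125), (28.876253128051758, 218.12977600097656), 66.68570709228516)
top 0.95 726 422.6873278236915 288.37603305785126 ((210.55810546875, -368.9984130859375), (30.26584243774414, 218.54537963867188), 78.64786529541016)
top 0.76 312 349.71794871794873 250.63782051282053 ((316.52978515625, -156.0457763671875), (148.13035583496094, 19.742488861083984), 13.729593276977539)
top clamp 0.91 5406 220 330 140 212
scene 0.96 395 205.36708860759492 223.05316455696203 ((215.7942657470703, -372.9400329589844), (26.116289138793945, 215.69192504882812), 79.5878677368164)
scene 0.76 540 254.52962962962962 270.8814814814815 ((469.7342529296875, -323.8953857421875), (28.494400024414062, 221.07492065429688), 66.53215026855469)
scene 0.74 161 278.0248447204969 213.3726708074534 ((321.73968505859375, -159.63168334960938), (148.10491943359375, 20.33924102783203), 14.730359077453613)
scene clamp 0.75 1262 191 230 307 346
```

View pics/ct.png

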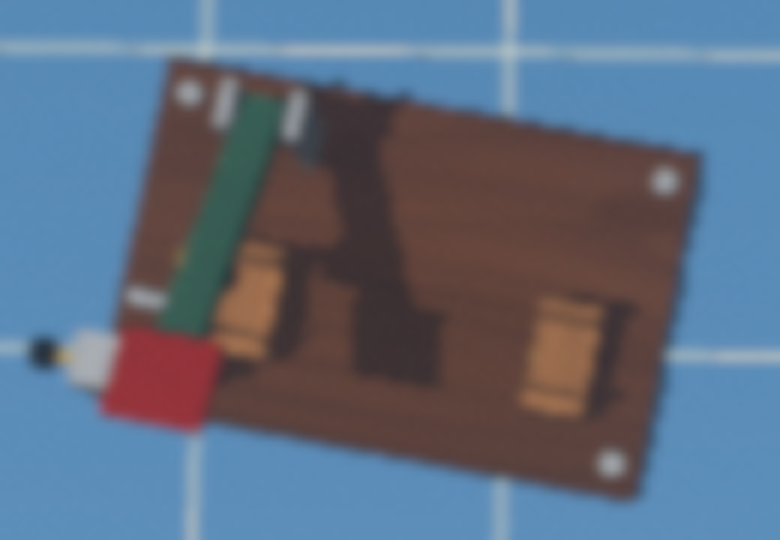

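View pics/cs.png

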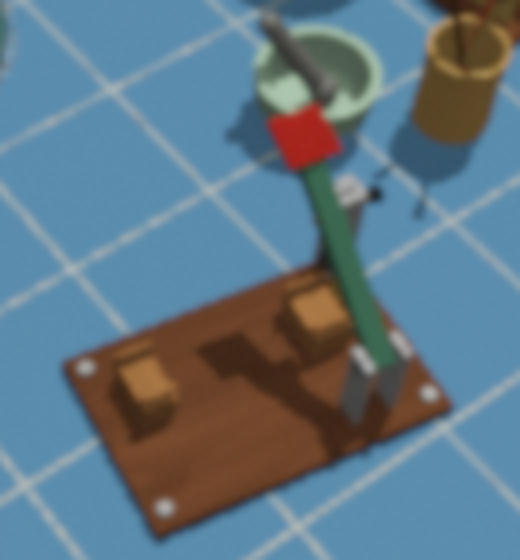

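View pics/cst.png

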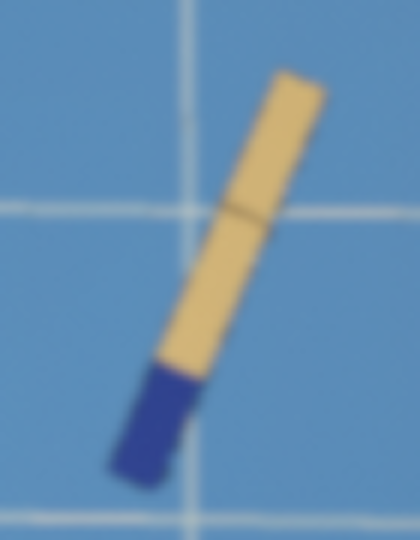

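Shown in the crops: the large bamboo stick's plain end is at top about (419,169) and its blue end at (393,234). The clamp's far cradle is at top (309,189), and the red plate is at top (242,193) and scene (376,164). The board's visible corners are sharp enough to fit the pose.

```bash
cat > fit.py <<'E'
from h import *
from scipy.optimize import least_squares
T=lambda u,v:("top",(u+.5)/6-.5+215,(v+.5)/6-.5+130)
S=lambda u,v:("scene",(u+.5)/4-.5+300,(v+.5)/4-.5+130)
B=lambda sx,sy:(sx,sy)
obs=[(T(564,359),(0,-162,40),1,'farT'),(T(161,378),(-67,0,196),1,'plateT'),(S(305,137),(-67,0,196),1,'plateS'),
(T(170,57),B(1,1),1,'b1'),(T(705,152),B(1,-1),1,'b2'),(T(638,500),B(-1,-1),1,'b3'),
(S(65,365),B(-1,-1),1,'s3'),(S(160,540),B(1,-1),1,'s2'),(S(452,408),B(1,1),1,'s1')]
def pts(p):
    x,y,th,bx,by=p; c,s=np.cos(th),np.sin(th); out=[]
    for o,P,w,_ in obs:
        if len(P)==2: P=(bx+P[0]*90,by+P[1]*137.5,12)
        out.append((x+c*P[0]-s*P[1],y+s*P[0]+c*P[1],P[2]))
    return np.array(out)
def res(p): return np.concatenate([proj(o[0],q)[0]-o[1:] for (o,_,w,_),q in zip(obs,pts(p))])
if __name__=="__main__":
    r=least_squares(res,[550,120,-.1,0,-70],loss="soft_l1"); print(r.x)
    for (a,b),o in zip(r.fun.reshape(-1,2),obs): print(o[3],a.round(2),b.round(2))
    x,y,th=r.x[:3]; c,s=np.cos(th),np.sin(th)
    for n,k,x0,y0,x1,y1 in(("top",6,215,130,345,220),("scene",4,300,130,430,270)):
        im=arm.camera(n)[y0:y1,x0:x1,::-1]; im=cv2.resize(im,None,fx=k,fy=k,interpolation=cv2.INTER_CUBIC)
        def L(P,col=(0,255,255)):
            W=np.array([(x+c*a-s*b,y+s*a+c*b,z) for a,b,z in P]); q=(proj(n,W)-[x0,y0]+.5)*k-.5
            cv2.polylines(im,[q.round().astype(int)],True,col,1)
        L([(-17,-18,40),(17,-18,40),(17,18,40),(-17,18,40)]);L([(-17,-177,40),(17,-177,40),(17,-147,40),(-17,-147,40)])
        L([(85,-20,78),(85,20,78)]);L([(-62,34,116),(-38,34,116),(-38,58,116),(-62,58,116)]);L([(-15,23,56),(15,23,56)],(0,255,0))
        u=22*np.cos(.35);h=22*np.sin(.35);L([(-67-u,-23,196+h),(-67+u,-23,196-h),(-67+u,23,196-h),(-67-u,23,196+h)])
        cv2.imwrite(f"pics/fit_{n}.png",im)
E
python3 fit.py
```

```text
[ 5.32028961e+02  1.27593912e+02 -1.75715711e-01  2.38421012e+01
 -7.37550175e+01]
farT 0.2 -2.57
plateT -0.07 0.23
plateS -0.34 -1.4
b1 0.41 -1.28
b2 0.07 -0.56
b3 0.09 -0.22
s3 -1.1 -1.12
s2 -0.56 -0.96
s1 1.18 -0.64
```

```bash
python3 -c "
import cv2,numpy as np
a=cv2.imread('pics/fit_top.png');b=cv2.imread('pics/fit_scene.png');print(a.shape,b.shape)"
```

```text
(540, 780, 3) (560, 520, 3)
```

View pics/fit_top.png

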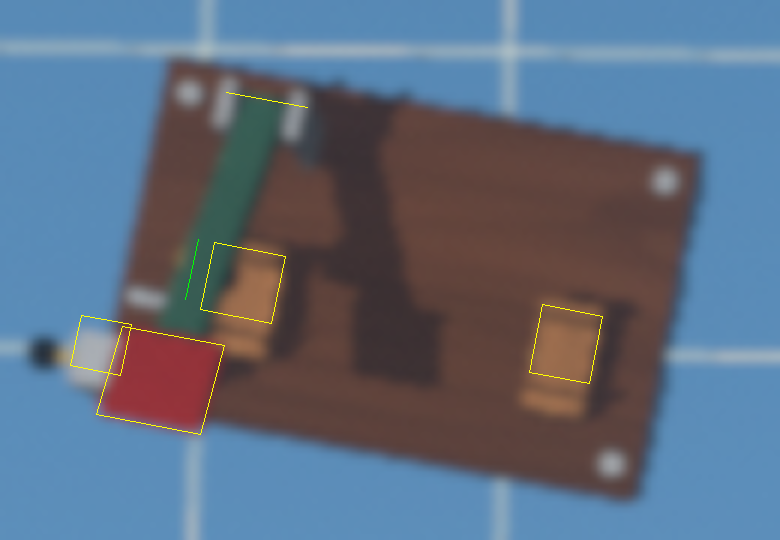

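View pics/fit_scene.png

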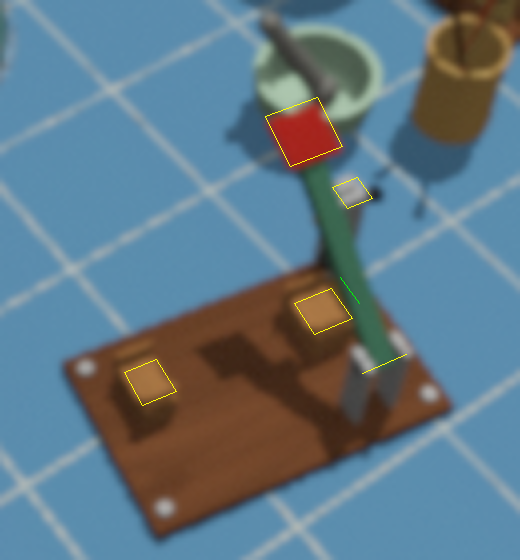

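The cradles sit about 2 px off this fit in the top view and the two cameras differ by about 4 mm, so I refit with the cradle points and a per-camera offset.

```bash
cat > fit2.py <<'E'
import fit; from fit import *
obs+= [(T(540,318),(17,-147,40),1,'f1'),(T(603,328),(17,-177,40),1,'f2'),(T(590,400),(-17,-177,40),1,'f3'),(T(525,390),(-17,-147,40),1,'f4'),
(T(284,267),(17,-18,40),1,'n2'),(T(270,335),(-17,-18,40),1,'n3'),
(S(320,310),(0,0,40),1,'nS'),(S(147,380),(0,-162,40),1,'fS'),(S(350,187),(-50,46,116),1,'postS'),(T(95,360),(-50,46,116),1,'postT'),(T(261,106),(85,0,85),.5,'hT'),(S(383,352),(85,0,85),.5,'hS')]
wt=np.repeat([o[2] for o in obs],2)
def res2(p):
    off=np.array([p[5:7] if o[0][0]=="top" else p[7:9] for o in obs]).ravel()
    return np.concatenate([wt*(res(p[:5])+off), np.array(p[5:])/0.7])
r=least_squares(res2,[550,120,-.1,0,-70,0,0,0,0],loss="soft_l1"); print(r.x.round(3))
for (a,b),o in zip(r.fun.reshape(-1,2),obs): print(o[3],a.round(2),b.round(2))
E
python3 fit2.py
```

```text
Traceback (most recent call last):
  File "fit2.py", line 9, in <module>
    r=least_squares(res2,[550,120,-.1,0,-70,0,0,0,0],loss="soft_l1"); print(r.x.round(3))
  File "fit2.py", line 8, in res2
    return np.concatenate([wt*(res(p[:5])+off), np.array(p[5:])/0.7])
                               ~~~^^^^^^^
  File "fit.py", line 15, in res
    def res(p): return np.concatenate([proj(o[0],q)[0]-o[1:] for (o,_,w,_),q in zip(obs,pts(p))])
                                       ~~~~^^^^^^^^
  File "h.py", line 9, in proj
    K,R,t=cam(n); p=np.atleast_2d(p)@R.T+t; q=p@K.T; return q[:,:2]/q[:,2:]
          ~~~^^^
  File "h.py", line 4, in cam
    i=arm.camera_info(n); R,_=cv2.Rodrigues(np.array(i["rvec"])); return i["K"],R,np.array(i["tvec"]).ravel()
ValueError: time passes only in moves, steps and waits
```

```bash
sed -i 's/^def cam/import functools\n@functools.cache\ndef cam/' h.py; python3 fit2.py
```

```text
[ 5.27446e+02  1.28126e+02 -1.76000e-01  2.87510e+01 -7.32230e+01
 -2.00000e-02  5.93000e-01  2.45000e-01  5.98000e-01]
farT -0.03 -0.41
plateT -0.36 2.57
plateS -0.92 -1.78
b1 0.34 -0.81
b2 -0.0 -0.05
b3 -0.0 0.28
s3 -0.76 -0.51
s2 -0.22 -0.33
s1 1.53 0.01
f1 0.07 -0.15
f2 -0.44 0.08
f3 -0.46 -0.65
f4 0.36 -0.89
n2 -0.08 0.26
n3 -0.06 0.13
nS 0.16 -0.21
fS 0.13 -0.06
postS -0.11 1.04
postT 0.66 -0.32
hT 0.2 0.27
hS 0.02 0.57
```

The fit is now consistent, with most residuals under 1 px: clamp at (527,128), yaw -0.176. Next I check IK for the two grasp flips and the whole route.

```bash
cat >> h.py <<'E'
CX,CY,CT=527.4,128.1,-0.176
def cl(x,y,z): return np.array([CX+np.cos(CT)*x-np.sin(CT)*y,CY+np.sin(CT)*x+np.cos(CT)*y,z])
def Rd(a):  # tool down, jaw (y) axis at world angle a
    x=np.array([0,0,-1.]);y=np.array([np.cos(a),np.sin(a),0]);return np.column_stack([x,y,np.cross(x,y)])
ST=np.array([468.5,-323.]);SA=np.deg2rad(-23.4)   # stick centre, heading to plain end
E
python3 - <<'E'
from h import *
print(arm.current_tool_rot().round(2).tolist(),arm.current_opening())
for f in(0,np.pi):
    g=Rd(SA+np.pi/2+f); p=Rd(CT+np.pi+f)
    for n,P,R in(("g",[*ST,2],g),("gu",[*ST,100],g),("pre",cl(0,-235,62),p),("in",cl(0,-92,62),p),("pl",cl(0,-92,42),p),("up",cl(0,-92,170),p)):
        q=arm.solve_ik(list(P),R); print(f,n,None if q is None else np.round(q,2))
for a in(0,np.pi/2,np.pi,-np.pi/2):
    for P in(cl(-64,0,215),cl(-98,0,78)):
        q=arm.solve_ik(list(P),Rd(CT+a)); print(a,None if q is None else np.round(q,2))
E
```

```text
[[-0.0, 0.31, -0.95], [0.0, -0.95, -0.31], [-1.0, -0.0, 0.0]] 85.21565135630733
0 g [ 0.92  0.69 -0.47  1.88  0.47  0.69  1.33]
0 gu [ 0.97  0.54 -0.54  1.85  0.36  0.86  1.42]
0 pre [-0.67  0.74  1.08  2.08 -0.88  0.88 -2.39]
0 in [ 0.7   0.75 -1.09  1.99  0.84  0.94  2.13]
0 pl [ 0.7   0.8  -1.09  2.    0.91  0.94  2.08]
0 up [ 0.72  0.51 -1.08  1.93  0.52  1.03  2.37]
3.141592653589793 g [ 0.56  0.63 -0.01  1.89  0.01  0.62 -1.44]
3.141592653589793 gu [ 0.58  0.48 -0.03  1.86  0.02  0.8  -1.45]
3.141592653589793 pre [ 0.57  0.49 -0.51  2.04  0.36  0.7  -0.35]
3.141592653589793 in [ 0.36  0.53 -0.61  2.    0.45  0.74 -0.7 ]
3.141592653589793 pl [ 0.33  0.56 -0.57  2.01  0.46  0.7  -0.71]
3.141592653589793 up [ 0.48  0.38 -0.74  1.93  0.31  0.95 -0.58]
0 [ 0.54  0.34 -1.06  1.95  0.35  1.05 -0.85]
0 [ 0.49  0.6  -1.08  2.12  0.72  0.85 -1.21]
1.5707963267948966 [ 0.57  0.36 -1.1   1.94  0.37  1.06  0.7 ]
1.5707963267948966 [ 0.49  0.6  -1.08  2.12  0.73  0.85  0.36]
3.141592653589793 [ 0.56  0.35 -1.08  1.95  0.36  1.05  2.29]
3.141592653589793 [ 0.49  0.6  -1.08  2.12  0.73  0.85  1.93]
-1.5707963267948966 [ 0.42  0.29 -0.9   1.95  0.26  1.03 -2.34]
-1.5707963267948966 [ 0.21  0.44 -0.71  2.13  0.43  0.72 -2.53]
```

```bash
python3 - <<'E'
from h import *
g=Rd(SA-np.pi/2)
arm.ungrasp()
arm.move_to([*ST,90],g)
c=arm.move_l([*ST,2],velocity=80,contact_N=8); print(c,arm.current_position().round(1))
t=arm.camera("top"); s=arm.camera("scene")
crop("top",t,340,130,470,250,5,"pics/g1t.png")
crop("scene",s,200,200,310,320,5,"pics/g1s.png"); print(arm.current_t())
E
```

```text
False [ 468.8 -323.2    2.5]
4.6917
```

View pics/g1t.png

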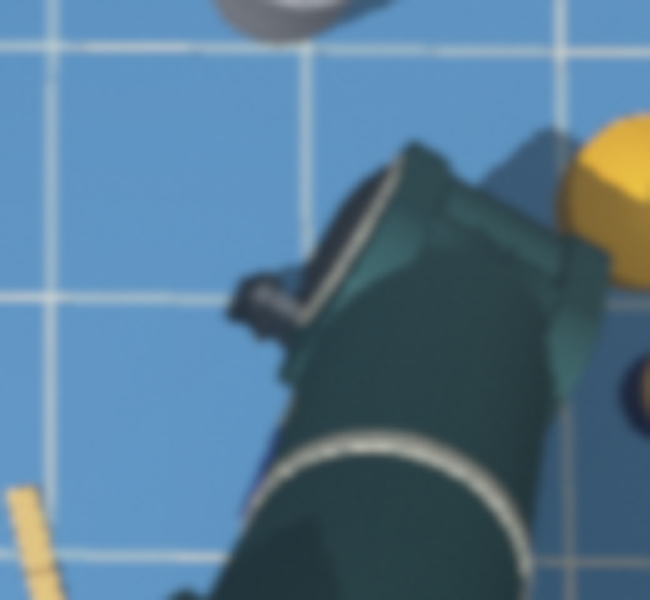

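View pics/g1s.png

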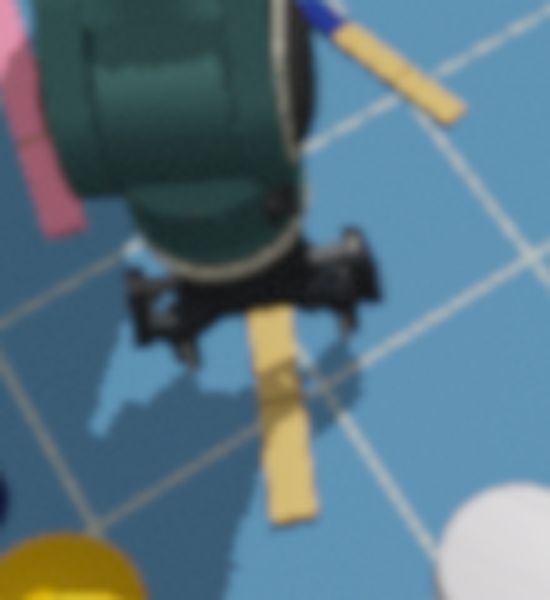

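The scene crop shows the fingers straddling the stick, with its plain end forward at the canister side. Closing now.

```bash
python3 - <<'E'
from h import *
arm.gripper_close(40); print(arm.current_opening(),arm.current_ft_force().round(1))
p=Rd(CT)
arm.move_l([*ST,100],velocity=150); print(arm.current_opening(),arm.current_ft_force().round(1))
arm.move_to(cl(0,-240,110),p)
t=arm.camera("top"); s=arm.camera("scene")
crop("top",t,240,120,390,260,4,"pics/g2t.png")
crop("scene",s,210,120,430,290,3,"pics/g2s.png"); print(arm.current_t(),arm.current_position().round(1),cl(0,-240,110).round(1))
E
```

```text
24.492650218062753 [-1.9  0.5  5.9]
24.451049819340465 [-0.3  0.8 -0.1]
7.3083 [ 485.3 -108.9  109.7] [ 485.4 -108.2  110. ]
```

View pics/g2t.png

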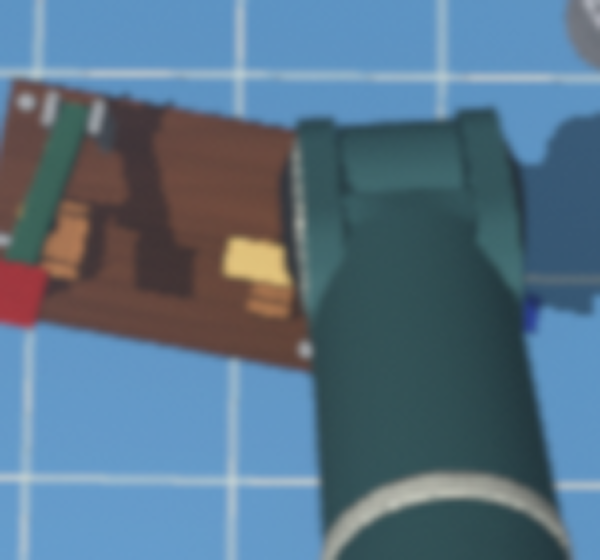

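View pics/g2s.png

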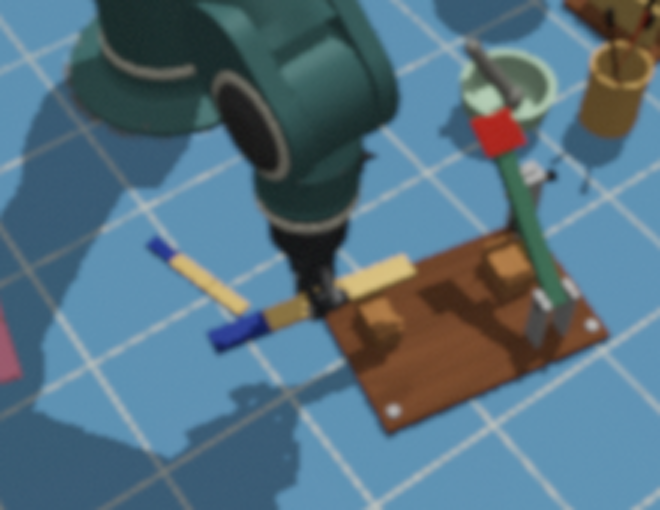

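The stick is held level, and its plain end shows at top about (296,184). I compare it with where the model puts it.

```bash
python3 - <<'E'
from h import *
P=arm.current_position();R=arm.current_tool_rot()
print(np.rad2deg(np.arctan2(R[1,1],R[0,1])),np.rad2deg(CT))
off={"top":(0,.6),"scene":(.25,.6)}
a=CT+np.pi/2; d=np.array([np.cos(a),np.sin(a),0]);w=np.array([-d[1],d[0],0])
for n,k,x0,y0,x1,y1 in(("top",6,280,150,345,220),("scene",5,270,190,370,260)):
    im=arm.camera(n)[y0:y1,x0:x1,::-1]; im=cv2.resize(im,None,fx=k,fy=k,interpolation=cv2.INTER_CUBIC)
    def L(W,c=(0,255,255)):
        q=(proj(n,np.array(W))+off[n]-[x0,y0]+.5)*k-.5; cv2.polylines(im,[q.round().astype(int)],True,c,1)
    top=P+[0,0,-P[2]+117.5]
    L([top+d*110+w*13,top+d*110-w*13,top-d*110-w*13,top-d*110+w*13])
    L([cl(-17,-177,40),cl(17,-177,40),cl(17,-147,40),cl(-17,-147,40)],(0,255,0))
    cv2.imwrite(f"pics/o_{n}.png",im)
E
```

```text
-10.247151989224612 -10.084057194302488
```

View pics/o_top.png

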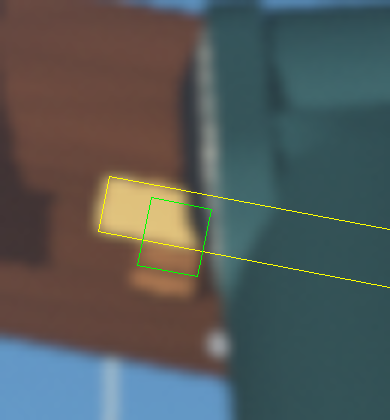

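View pics/o_scene.png

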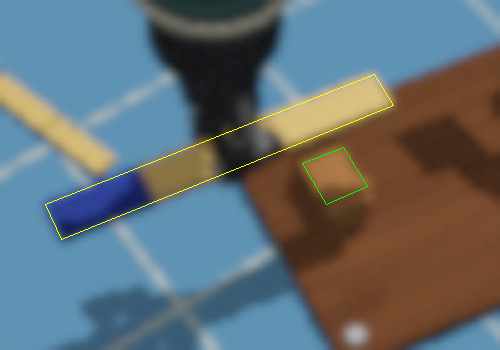

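Overlay and picture agree to within about 1 mm in both views. Now I slide the stick in and lower it.

```bash
python3 - <<'E'
from h import *
p=Rd(CT)
arm.move_l(cl(0,-240,63),rot=p,velocity=100)
print(arm.move_l(cl(0,-92,63),rot=p,velocity=100,contact_N=15),arm.current_position().round(1),cl(0,-92,63).round(1))
t=arm.camera("top"); s=arm.camera("scene")
crop("top",t,215,120,365,240,4,"pics/g3t.png")
crop("scene",s,270,120,430,280,4,"pics/g3s.png"); print(arm.current_t())
E
```

```text
False [511.2  36.9  63. ] [511.3  37.5  63. ]
9.7583
```

View pics/g3t.png

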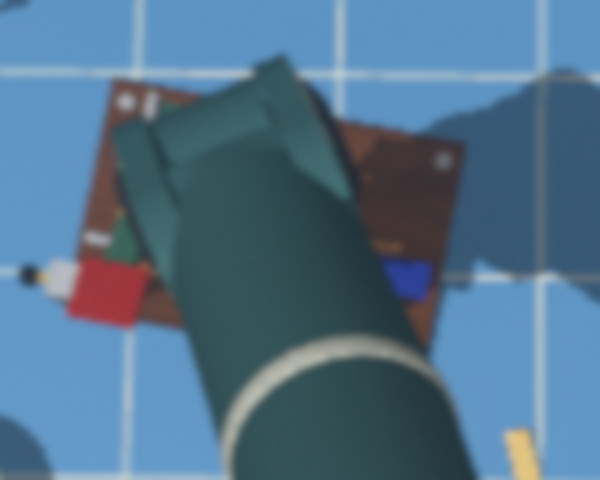

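View pics/g3s.png

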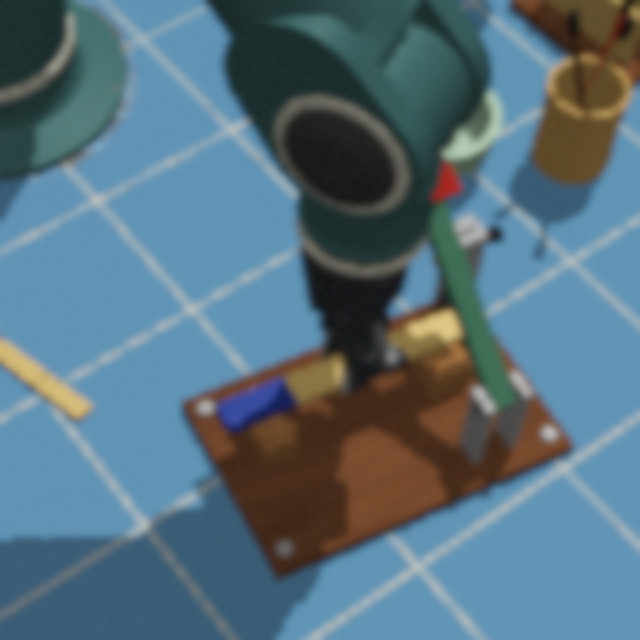

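The stick is over both cradles, with the blue part at top about (317,190) and the plain end under the lever, and nothing touched. Lowering now.

```bash
python3 - <<'E'
from h import *
p=Rd(CT)
print(arm.move_l(cl(0,-92,41.5),rot=p,velocity=30,contact_N=6),arm.current_position().round(1),arm.current_ft_force().round(1))
t=arm.camera("top"); s=arm.camera("scene")
crop("top",t,215,120,365,240,4,"pics/g4t.png")
crop("scene",s,310,180,430,280,6,"pics/g4s.png"); print(arm.current_t())
E
```

```text
True [511.   37.5  42.2] [-1.1 -1.4  8.9]
10.525
```

View pics/g4s.png

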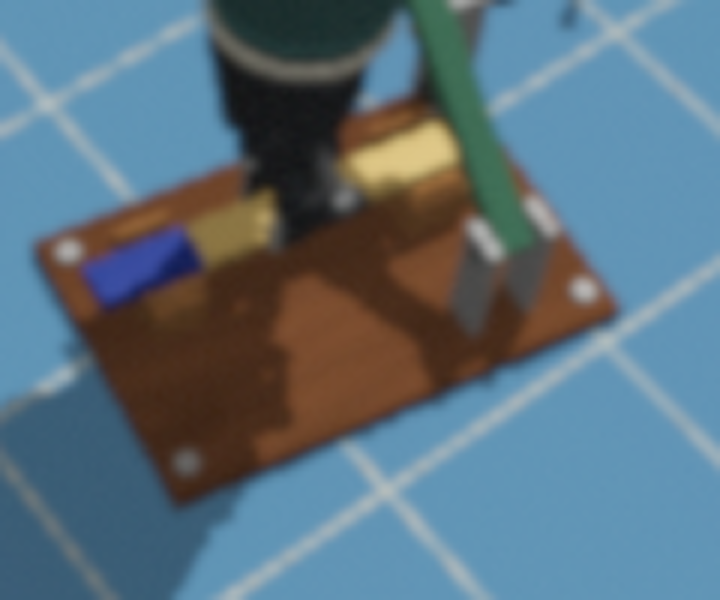

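Contact came at TCP z 42.2, which puts the underside at about 40 mm, so the stick is on the cradle floors. Release and look.

```bash
python3 - <<'E'
from h import *
arm.ungrasp()
p=Rd(CT)
arm.move_l(cl(0,-95,190),rot=p,velocity=150)
arm.move_to(cl(-100,-180,280),p)
t=arm.camera("top"); s=arm.camera("scene")
crop("top",t,215,120,345,220,6,"pics/g5t.png")
crop("scene",s,310,130,430,280,4,"pics/g5s.png"); print(arm.current_t())
for c in("top","scene"):
    print(c,[(round(d["conf"],2),[round(float(v)) for v in d["point"]]) for d in arm.search_frame(c,"stick")])
print(cl(0,-92,50))
E
```

```text
13.0583
top [(0.67, [318, -158, 8]), (0.63, [210, -372, 11]), (0.43, [522, 111, 52]), (0.34, [505, 129, 165])]
scene [(0.79, [517, 32, 53]), (0.68, [218, -372, 12]), (0.59, [322, -155, 2])]
[511.29146452  37.52122166  50.        ]
```

View pics/g5t.png

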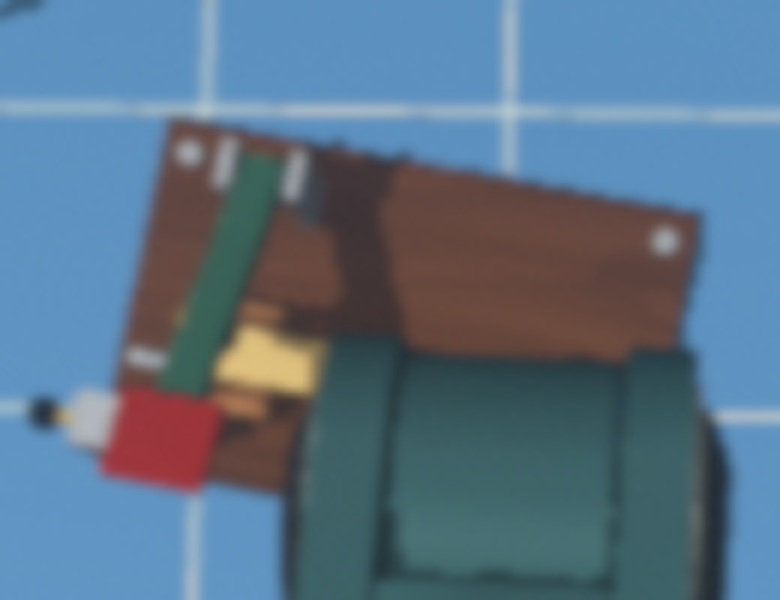

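View pics/g5s.png

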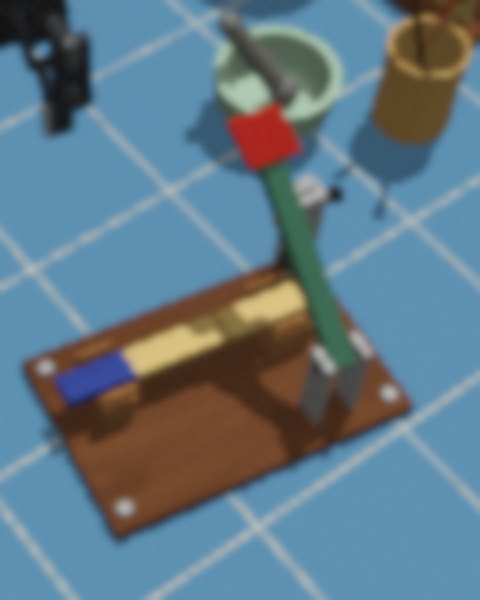

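The stick lies between the lips of both cradles, the near one visible at top (256,178) and the blue end at scene (331,227). I check the end gap by overlay.

```bash
python3 - <<'E'
from h import *
n,k,x0,y0,x1,y1="scene",7,315,190,400,250
im=arm.camera(n)[y0:y1,x0:x1,::-1]; im=cv2.resize(im,None,fx=k,fy=k,interpolation=cv2.INTER_CUBIC)
def L(W,c=(0,255,255)):
    q=(proj(n,np.array(W))+(.25,.6)-[x0,y0]+.5)*k-.5; cv2.polylines(im,[q.round().astype(int)],True,c,1)
L([cl(a,b,50) for a,b in((-13,18),(13,18),(13,-202),(-13,-202))])
L([cl(a,23,z) for a,z in((-13,56),(13,56),(13,40),(-13,40))],(0,255,0))
cv2.imwrite("pics/o5.png",im)
E
```

```text
(no output)
```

View pics/o5.png

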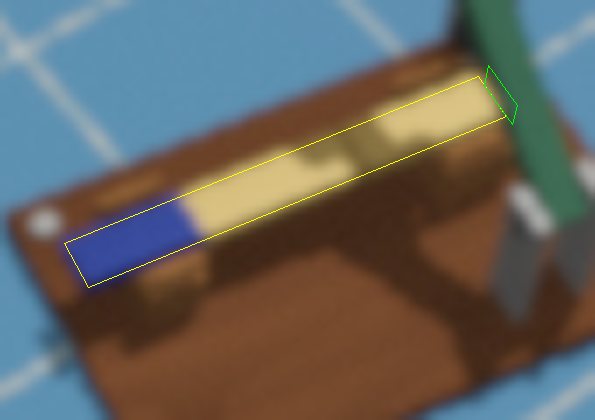

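The plain end matches a gap of about 5 mm to the stop. The plate's arc with its 186 mm radius gives raised x of about -59, which agrees with the picture. Now I press along that arc with shut fingers.

```bash
python3 - <<'E'
from h import *
p=Rd(CT)
arm.gripper_close(60)
arm.move_to(cl(-59,0,235),p)
def arc(th):
    f=np.deg2rad(39.4)-th; return cl(85-186.1*np.cos(f),0,78+186.1*np.sin(f)+3)
print(arm.move_l(arc(0),rot=p,velocity=80,contact_N=3),arm.current_position().round(1),arm.current_ft_force().round(1))
for th in(.1,.2,.3,.4,.5,.58):
    c=arm.move_l(arc(th),rot=p,velocity=60,contact_N=20); f=arm.current_ft_force()
    print(th,c,arm.current_position()[2].round(1),f.round(1))
    if c: break
t=arm.camera("top"); s=arm.camera("scene")
crop("top",t,215,120,345,220,6,"pics/g6t.png")
crop("scene",s,310,130,430,280,4,"pics/g6s.png"); print(arm.current_t())
E
```

```text
False [469.5 138.5 199.1] [-0.5  0.3  0.1]
0.1 False 184.2 [-0.7 -0.5  4.3]
0.2 False 168.4 [-0.2 -1.9  3.4]
0.3 False 151.6 [-0.7 -0.8  4.7]
0.4 False 134.1 [-0.2 -1.   4.4]
0.5 False 116.1 [-2.   0.8  5.9]
0.58 False 101.5 [-6.4  0.7 11.3]
18.15
```

View pics/g6s.png

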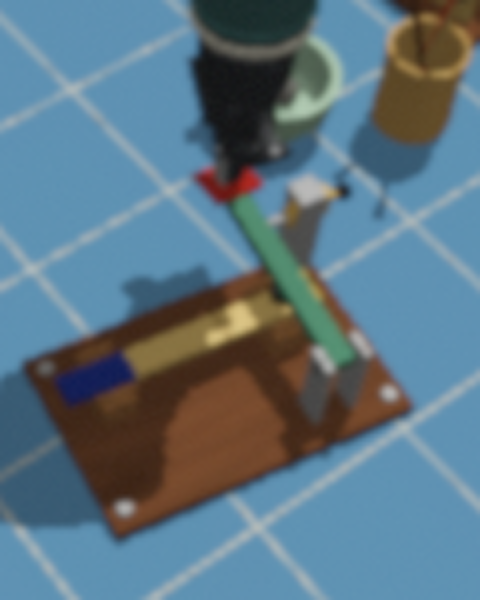

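The lever is nearly level and the foot is arriving on the stick. The finger sits at the middle of the red plate, scene (367,175), clear of the post. Now the last stretch.

```bash
python3 - <<'E'
from h import *
p=Rd(CT)
for z in(92,88,86,84,82,80,78,76,74,72):
    c=arm.move_l(cl(-100,0,z),rot=p,velocity=30,contact_N=15); f=arm.current_ft_force()
    print(z,c,arm.current_position()[2].round(1),f.round(1))
    if c or f[2]>27: break
arm.dwell(.2);print(arm.current_ft_force().round(1))
t=arm.camera("top"); s=arm.camera("scene")
crop("scene",s,310,130,430,280,4,"pics/g7s.png"); print(arm.current_t())
E
```

```text
92 False 92.4 [-5.9  0.2  7.2]
88 False 88.4 [-0.3  0.2  0.6]
86 False 86.5 [-3.9 -0.5  9.5]
84 False 84.5 [-3.4 -0.4 10.4]
82 False 82.5 [-4.9 -0.2 12.4]
80 False 80.5 [-5.1 -0.5 12.3]
78 False 78.5 [-5.5  0.8 13.3]
76 False 76.5 [-5.5 -0.5 13.4]
74 False 75.0 [-10.2  -2.3  28.8]
[-10.4  -2.4  28.1]
20.9333
```

View pics/g7s.png

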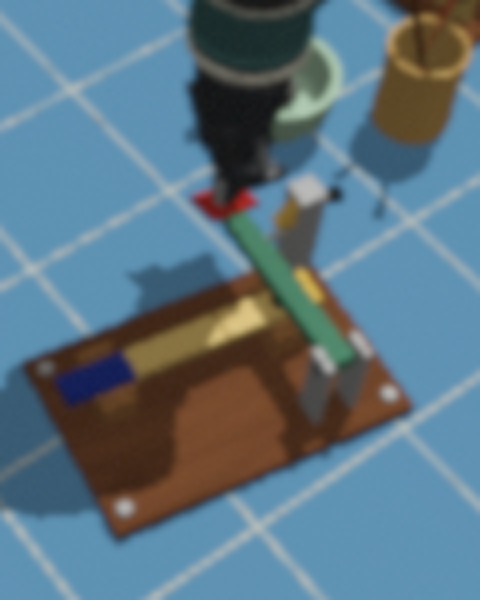

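At z 75 the force jumped to 28 N, so the lever reached its hard stop past the catch point. I ease off slowly and look.

```bash
python3 - <<'E'
from h import *
p=Rd(CT)
for z in(79,82,85,90,100):
    arm.move_l(cl(-100,0,z),rot=p,velocity=40); print(z,arm.current_ft_force().round(1))
arm.move_l(cl(-100,0,200),rot=p,velocity=150)
arm.move_to(cl(-180,-180,280),p)
t=arm.camera("top"); s=arm.camera("scene")
crop("top",t,205,120,345,220,5,"pics/g8t.png")
crop("scene",s,310,130,430,280,4,"pics/g8s.png"); cv2.imwrite("pics/g8full.png",s[:,:,::-1]); print(arm.current_t())
E
```

```text
79 [-5.2 -0.8 10.8]
82 [-4.  -0.5 10.2]
85 [-3.5 -0.8 10. ]
90 [-0.6  0.7 -0. ]
100 [-0.4  0.5 -0. ]
24.1583
```

View pics/g8t.png

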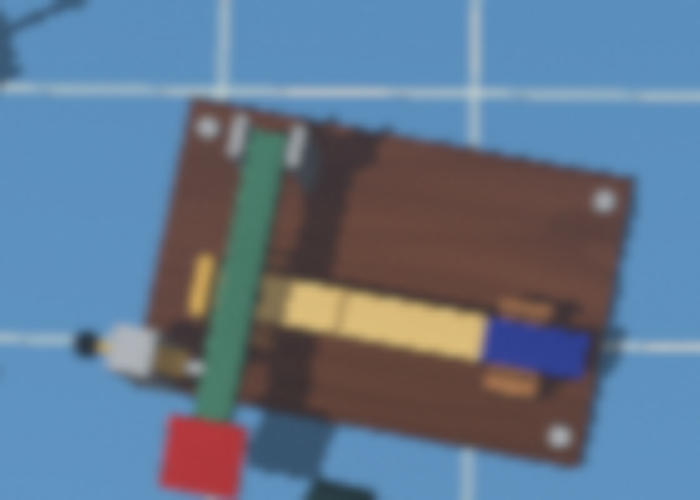

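View pics/g8s.png

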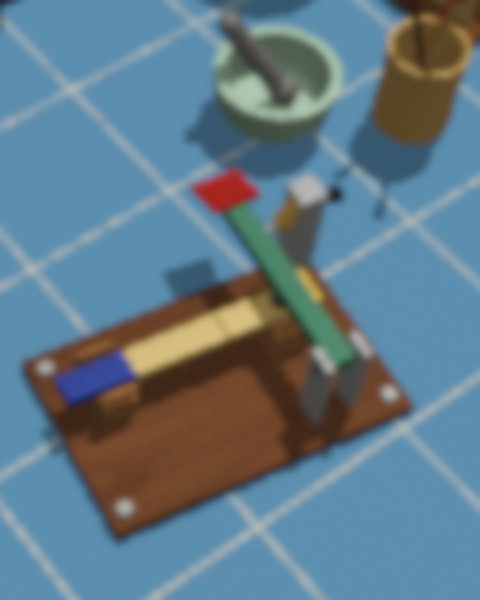

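View pics/g8full.png

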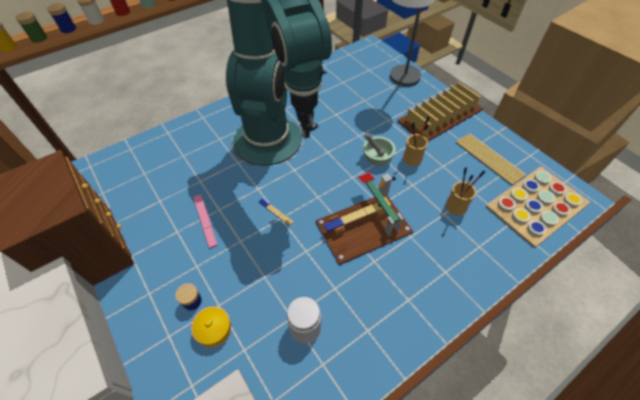

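The plate stays down near scene (367,177), and the force fell to zero between z 85 and 90 as the hand rose. I zoom in to verify the latch height and end gap.

```bash
python3 - <<'E'
from h import *
off={"top":(0,.6),"scene":(.25,.6)}
for n,k,x0,y0,x1,y1 in(("top",10,220,160,285,220),("scene",9,350,165,400,230)):
    im=np.mean([arm.camera(n) for _ in range(3)],0).astype(np.uint8)[y0:y1,x0:x1,::-1]; im=cv2.resize(im,None,fx=k,fy=k,interpolation=cv2.INTER_CUBIC)
    im=cv2.convertScaleAbs(im,alpha=1.4,beta=10)
    def L(W,c=(0,255,255)):
        q=(proj(n,np.array(W))+off[n]-[x0,y0]+.5)*k-.5; cv2.polylines(im,[q.round().astype(int)],True,c,1)
    L([cl(a,b,50) for a,b in((-13,18),(13,18),(13,-202),(-13,-202))])
    L([cl(a,23,56) for a in(-13,13)],(0,255,0))
    u=22*np.cos(.297);h=22*np.sin(.297)
    L([cl(-101-u,-23,85-h),cl(-101+u,-23,85+h),cl(-101+u,23,85+h),cl(-101-u,23,85-h)],(255,0,255))
    cv2.imwrite(f"pics/z_{n}.png",im)
print(arm.current_t())
E
```

```text
24.4583
```

View pics/z_top.png

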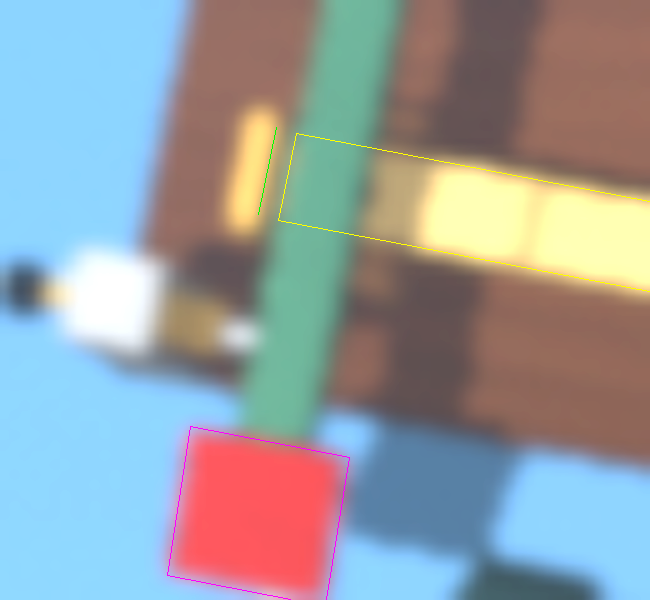

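View pics/z_scene.png

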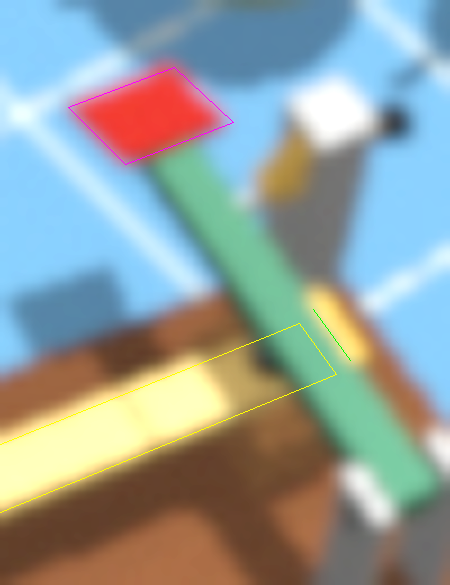

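The latched overlay matches the plate in both views. One last numeric check of both stick ends.

```bash
python3 - <<'E'
from h import *
im=np.mean([arm.camera("top") for _ in range(4)],0).astype(np.float32)
def prof(ys,z):
    for y in ys:
        q=np.mean([cv2.remap(im,*[np.float32([[c]]) for c in proj("top",cl(x,y,z))[0]+(0,.6)],cv2.INTER_LINEAR)[0,0] for x in(-6,-4,-2,0,2)],0)
        print(y,q.round().tolist())
prof(range(-215,-188,2),50); print(); prof(range(8,36,2),50); print(arm.current_t())
E
```

```text
-215 [62.0, 93.0, 122.0]
-213 [59.0, 84.0, 110.0]
-211 [58.0, 76.0, 98.0]
-209 [60.0, 68.0, 84.0]
-207 [61.0, 61.0, 73.0]
-205 [61.0, 56.0, 70.0]
-203 [58.0, 55.0, 82.0]
-201 [54.0, 57.0, 102.0]
-199 [51.0, 60.0, 122.0]
-197 [49.0, 63.0, 136.0]
-195 [48.0, 64.0, 142.0]
-193 [48.0, 65.0, 145.0]
-191 [48.0, 65.0, 145.0]
-189 [48.0, 65.0, 145.0]

8 [73.0, 123.0, 104.0]
10 [73.0, 123.0, 104.0]
12 [76.0, 124.0, 105.0]
14 [82.0, 124.0, 103.0]
16 [90.0, 122.0, 99.0]
18 [97.0, 115.0, 92.0]
20 [107.0, 109.0, 82.0]
22 [123.0, 110.0, 76.0]
24 [149.0, 125.0, 77.0]
26 [175.0, 142.0, 82.0]
28 [191.0, 154.0, 87.0]
30 [189.0, 151.0, 86.0]
32 [170.0, 134.0, 81.0]
34 [145.0, 112.0, 74.0]
24.6583
```

The blue end is at y of about -200.5 mm, so the plain end is at about +19.5, against the stop face at about 24. That leaves a gap of about 4 mm.

```bash
python3 - <<'E'
from h import *
arm.close_job(); print(arm.current_t())
E
```

```text
the job is handed in; nothing more can be done
the job is handed in; nothing more can be done
```

The job is handed in at about 25 s of the 54 s allowed. I laid the large bamboo stick flat in the two cradles, plain end under the lever and blue end out over the far cradle. I let go of it, then pressed the red thumb plate down with the shut fingers until it met its hard stop at about 28 N, and took the hand away.

**Last checks**
- **Lever:** it stayed down after the hand left. The force on the tool fell to zero between z 85 and 90 mm, and the plate matches the predicted latched position in both camera views.
- **Stick:** it lies between the cradle lips with a gap of about 4 mm to the end stop. I worked that gap out from the blue end in the top view, because the lever largely hides the plain end.
- **Other things on the ledge:** they look unmoved in the last scene picture. I did not measure them.

**Disagreements**
- The two cameras differed by 3–5 mm in x. I allowed for this with a small per-camera offset when locating the clamp.
- The stated raised plate position (x -67) did not fit the 186 mm radius. I pressed at about x -59, which the pictures supported.

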